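# Tare the kitchen scale by its sunken key

## Robot

A 6-joint arm with a two-finger parallel gripper is mounted at the origin on a cart in front of the work surface, level with it; the furniture and walls round the work are solid. World frame = base frame: x ahead of the robot, y to its left, z up, the work surface at z = 0. Lengths are in m, angles in rad, forces in N, time in s.
With the tool pointing down it reaches from about 0.4 to 0.825 m from the base axis. Payload 7 kg.
Tool frame: the origin (TCP) lies at the very end of the fingers, on their centre line; the grasp point (between the pads) lies 19 mm behind it; z points along the fingers, y is the line along which they close (so a half turn about z gives the same grasp; the last joint's range is limited). The gripper opens to 88 mm and grips with 3 to 60 N. Pads are 19 mm wide; open, the fingers measure 130 mm over their backs; the gripper's body (78 mm by 193 mm) begins 47 mm behind the grasp point.
Start: joints at [1.524, 0.359, 0.012, 0, -1.224, -0.288], TCP at [0.222, 0.637, 0.2] pointing down, gripper open.
Joint ranges: [-3.07, 3.07], [-1.43, 2.12], [-1.02, 1.25], [-3.03, 1.67], [-3.05, -0], [-3.03, 3.03]. Speed limits (rad/s): [2.39, 2.39, 3.01, 3.14, 3.14, 3.14].

## Interface

Orientations are given as a unit quaternion [w, x, y, z].
In Python, from plant import arm gives the robot as it stands.
- The arm moves only by the tool play_rows, never from a script. Its argument "deltas" is a list of rows, each a list of 2 entries, a list of its own where there are three numbers: the shift along the world's x, y, z each as a share of 200 mm, from -1 to 1, then the turn about the world's z as a share of 180 degrees, from -1 to 1. A call has 1 to 5 rows; each row is the pose to reach, as a shift and turn from the pose commanded when the call began, turning the shorter way round; what a row does not reach only later rows make up. A row lasts 1/12 s, in which the tool goes at most 41.7 mm and 7.16 degrees, less where a joint would pass 70% of its speed; a pose out of reach is approached as far as the arm can. A call with a number of a shift or a turn outside -1 to 1 is refused whole. A call with a gripper value outside its range is refused whole. "gripper" is the finger opening in mm, from 0 to 87.6, set as the call begins (left out, the last holds). The fingers move at their own pace and stop on an object; "force" is the grip in N (left out, the last holds). Time passes only in rows, so rows that repeat a pose let the fingers close. It gives the time, the measured TCP pose, the force, the opening and the grip force at its end, in the units of the state.
- arm.get_obs(): the state, without advancing time (a new reading comes with each control period).
- arm.grab_frame(name): name is "scene" or "top" or "wrist"; returns the picture (400x640x3 uint8, red, green, blue); there is no depth.
- arm.get_calibration(name): a dict with "camera_matrix" (3x3 intrinsics, pixels), "position" and "orientation" of the camera in the world. Camera axes: x right, y up, looking along -z (the intrinsics and any distortion apply to the point x, -y, -z); pixel columns grow to the right and rows downward; lengths in m; the calibration is good to about 2 mm. A picture is of the moment at which its call begins: read the wrist's pose just before it. get_calibration takes no time and is no camera call; for the wrist camera it gives the pose at the moment of the call.
- arm.finish_job(): hands the job in; it is judged then, once.
Trained networks look in the newest picture that a camera, given by its name, has taken for a name from the list of things; names that differ only in an ending like _2 or _b are one class to them, and where a whole thing is asked for, a point or a joint stands for the part that bears it (a point fixed in the world has none). Each returns a list of dicts, best first, with "confidence" (0 to 1); they miss things now and then, are a little off and sometimes report something else, mostly with a low value. They report only what shows in the picture. A call takes as long as a camera call.
- arm.look_for(camera, label): "bbox" ([left, top, width, height] in pixels, round what is visible of it).
- arm.place_of(camera, label): "uv" ([column, row] in pixels: a listed point, or the origin of a listed thing).
The state is a dict: "time": time; "qpos": joint angles; "qvel": joint speeds; "tau": joint torques, N m; "tcp_pos": TCP position; "tool_rot": TCP orientation; "ft_force": force on the tool from outside, world axes, zero at the start; "wrist_torque": the same for the moment, N m; "finger_gap": finger opening in m; "grasp_force": force on a finger pad.
Only numpy, scipy, OpenCV 4.12 (cv2) and the standard library are available. Lean on these libraries where they do the work, as an engineer would, in place of code of your own. Each camera call takes 0.05 s, during which the arm holds its last target. There are 200 camera calls.

## Task

Zero the kitchen scale with the cup standing on its pan: with the fingertips, push the grey splash shutter open by its orange tab, reach down into the well under it and press the green sunken tare key all the way down, then push the shutter fully shut again. Leave the red raised power key unpressed, and leave the cup and everything else on the worktop where it stands; nothing is to be picked up.

Things in the scene. Friction and masses are not known exactly. Their poses are not given: they have to be found in the camera images.
- scale: White kitchen scale, fixed, 225 mm deep, 235 wide. Origin: on the worktop below the well's centre. x points from the console (near the robot) back to the round steel pan, y left along the shutter's track, z up; turned up to 0.3 rad. Console: x -40 to +44 mm, y -105 to +130, deck 52 mm above the worktop. Rails at x = +-26.5 (5 wide, y -41 to +123) and a stop bar at y = +123 rise to 58 mm.
- well_mouth (a point): Centre of the mouth of the well in the console deck, 52 mm above the worktop. The well is an upright rectangular shaft, 30 mm along the scale's x by 58 mm along its y. It takes closed fingers up to about 26 mm wide if their closing line lies along the scale's y. The key's top lies 25 mm below the mouth.
- tare_key_top (a point): Centre of the top of the green tare key (18 mm along x by 34 mm along y) at the bottom of the well, 27 mm above the worktop when up. It moves with the key.
- tare_key (a joint): Travel of the tare key in m: 0 up, 0.005 fully down (spring, about 1 N to start and 5 N fully down; it comes back up by itself). It counts as pressed beyond 0.004.
- shutter (a joint): Travel of the shutter in m along the scale's +y (to the scale's left): 0 fully shut (hard stop), 0.080 fully open (hard stop). It stays where it is left; sliding takes about 1.5 N. It starts shut or up to 0.02 ajar.
- shutter_tab (a point): Centre of the top of the orange tab in the middle of the grey shutter, 70.5 mm above the worktop; straight above the well when shut. The tab is a fin 30 mm along x, 8 thick along y, 14 high above the plate. The plate is 47 along x by 74 along y, its top 56.5 mm above the worktop: at travel 0.075 its edge lies at y = +38 mm, clear of the well (which ends at +29).
- power_key (a joint): Travel of the raised red power key in m: 0 up, 0.004 down (spring, 3 N). Not to be pressed: it counts as pressed beyond 0.002.
- power_key_top (a point): Centre of the top of the red round power key, 20 mm across, 5 mm proud of the deck (57 mm above the worktop), 85 mm to the scale's right (-y) of the well's centre.
- pan_centre (a point): Centre of the top of the round steel pan, 128 mm across, 30 mm above the worktop, 120 mm behind (+x) the well's centre and 12.5 mm to its left. Behind and above it hang wall cabinets: underside 460 mm above the worktop, door fronts at world x = 0.58 m, their bar handles to 0.54 m.
- cup: Small white cup with a thin red line, 62 mm across (89 with handle), 52 mm high, loose on the scale's pan. Origin: underside.
- sugar_tin: Light round sugar tin with a knobbed lid, 70 mm across, 85 mm high, loose at the left. Origin: underside.
- cinnamon: Small spice jar with a yellow cap, 45 mm across, 100 mm high, loose at the left. Origin: underside.
- note_pad: Blue notepad, 145 x 104 x 14 mm, lying loose at the far left. Origin: underside.
- coffee_jar: Glass coffee jar with a dark lid, 83 mm across, 130 mm high, loose at the right. Origin: underside.
- teaspoon: Teaspoon, 137 mm long, lying loose at the right. Origin: underside.

How it is judged:
By the outcome, as a careful person would: the job done as asked, in the order asked, and still so for the second after the job is handed in, with the robot touching nothing.
It also fails if it takes over 54 s, if anything falls off the work surface, if the arm or the gripper's body presses on something with over 40 N, if the wrist force passes 120 N, or if a joint passes its speed limit or range.

## Working session

There is one attempt and no reset: what is moved stays moved. The work goes in short steps, Python scripts to look and compute and a tool call to move; the robot and the scene stay as the last step left them, time stands still between calls to the robot, and variables do not carry over. Pictures are saved under pics/ and viewed, at most 10 in all, crops included, and the job is handed in when it is done.

Besides the shell and the picture viewer there is one more tool, called after "Call:" by a JSON object that holds its "api" and its "payload". play_rows: Moves the arm, as the interface text tells. Its arguments: {"type":"object","properties":{"deltas":{"type":"array","items":{"type":"array"}},"gripper":{"type":"number"},"force":{"type":"number"}},"required":["deltas"]}

```bash
mkdir -p pics; cat > h.py <<'E'
import numpy as np, cv2
from scipy.spatial.transform import Rotation as R
from plant import arm
def save(n,f):
    im=arm.grab_frame(n); cv2.imwrite(f'pics/{f}.png',im[:,:,::-1]); return im
def ray(c,uv):
    K=np.array(c['camera_matrix']); d=np.linalg.inv(K)@[uv[0],uv[1],1]
    q=c['orientation']; r=R.from_quat([q[1],q[2],q[3],q[0]])
    return np.array(c['position']), r.apply([d[0],-d[1],-d[2]])
def at_z(c,uv,z):
    p,d=ray(c,uv); return p+d*(z-p[2])/d[2]
E
python3 - <<'E'
from h import *
np.set_printoptions(precision=4,suppress=True)
for n in ['top','scene']:
    save(n,n+'0'); c=arm.get_calibration(n); print(n,c)
    for l,z in [('well_mouth',.052),('shutter_tab',.0705),('power_key_top',.057),('pan_centre',.03),('scale',0)]:
        for d in arm.place_of(n,l)[:2]: print(l,d,at_z(c,d['uv'],z))
o=arm.get_obs();print(o)
E
```

```text
top {'camera_matrix': array([[434.777 ,   0.    , 322.3554],
       [  0.    , 434.777 , 206.5212],
       [  0.    ,   0.    ,   1.    ]]), 'position': array([0.2297, 0.0608, 1.6701]), 'orientation': array([ 0.7052,  0.0634, -0.0565, -0.7039])}
well_mouth {'uv': [346.1, 213.1], 'confidence': 0.66} [ 0.4821 -0.0124  0.052 ]
shutter_tab {'uv': [348.0, 208.2], 'confidence': 0.56} [ 0.4977 -0.0187  0.0705]
power_key_top {'uv': [350.9, 178.5], 'confidence': 0.66} [ 0.6145 -0.0313  0.057 ]
power_key_top {'uv': [375.0, 216.2], 'confidence': 0.48} [ 0.4697 -0.1203  0.057 ]
pan_centre {'uv': [351.8, 179.8], 'confidence': 0.78} [ 0.6158 -0.0362  0.03  ]
scale {'uv': [347.4, 213.0], 'confidence': 0.72} [ 0.4906 -0.0198  0.    ]
scene {'camera_matrix': array([[370.6326,   0.    , 319.0382],
       [  0.    , 370.6326, 203.7834],
       [  0.    ,   0.    ,   1.    ]]), 'position': array([-0.2133, -0.6651,  0.6093]), 'orientation': array([ 0.79  ,  0.487 , -0.1945, -0.3177])}
well_mouth {'uv': [341.8, 229.7], 'confidence': 0.77} [ 0.4815 -0.0337  0.052 ]
shutter_tab {'uv': [342.1, 217.0], 'confidence': 0.5} [ 0.5137 -0.0042  0.0705]
power_key_top {'uv': [361.5, 234.4], 'confidence': 0.47} [ 0.4966 -0.0961  0.057 ]
pan_centre {'uv': [367.7, 221.9], 'confidence': 0.64} [ 0.6031 -0.0327  0.03  ]
scale {'uv': [340.3, 243.4], 'confidence': 0.83} [ 0.4843 -0.0268  0.    ]
{'time': 0.6, 'qpos': array([ 1.5241,  0.3586,  0.0119, -0.    , -1.2241, -0.2881]), 'qvel': array([-0.0003, -0.0005,  0.0007, -0.0004, -0.0003,  0.0004]), 'tau': array([  0.0001, -58.1992,  29.3181,   6.9996,   0.0124,  -0.    ]), 'tcp_pos': array([0.2218, 0.6375, 0.2005]), 'tool_rot': array([-0.    ,  0.986 , -0.1666, -0.    ]), 'ft_force': array([-0.3928, -0.0349, -0.2416]), 'wrist_torque': array([-0.067 , -0.0001, -0.0373]), 'grasp_force': 0.0, 'finger_gap': 0.08755796255654878}
```

View pics/top0.png

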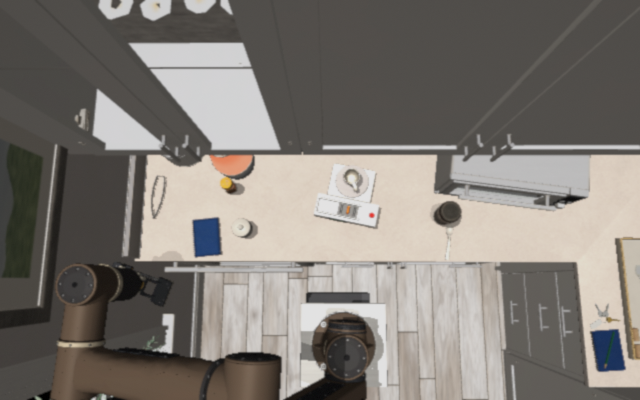

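Call:
{"api": "play_rows", "payload": {"deltas": [[[0.07,-0.19,0.05],0.01],[[0.15,-0.38,0.1],0.02],[[0.22,-0.57,0.15],0.03],[[0.3,-0.76,0.2],0.04],[[0.37,-0.95,0.25],0.04]], "gripper": 0}}

```text
time: 1.02
tcp_pos: [0.2957, 0.4473, 0.2505]
tool_rot: [-0.0, 0.995, -0.103, 0.0]
ft_force: [2.0, 0.8, 0.9]
finger_gap: 0.0596
grasp_force: 0.0
```

The top view shows the scale around (347,205), red key at (371,215), cup on pan at (352,180). The other items are well clear: sugar tin (241,228) and coffee jar (448,213).

Call:
{"api": "play_rows", "payload": {"deltas": [[[0.07,-0.19,0],0],[[0.14,-0.38,0],0],[[0.21,-0.57,0],0],[[0.27,-0.76,0],0],[[0.34,-0.95,0],0]]}}

```text
time: 1.43
tcp_pos: [0.3633, 0.2571, 0.2505]
tool_rot: [-0.001, 0.995, -0.104, 0.0]
ft_force: [2.1, 0.0, -0.0]
finger_gap: 0.0266
grasp_force: 0.0
```

Call:
{"api": "play_rows", "payload": {"deltas": [[[0.08,-0.19,0],0],[[0.15,-0.38,0],0],[[0.22,-0.57,0],0],[[0.29,-0.76,0],0],[[0.36,-0.95,0],0]]}}

```text
time: 1.85
tcp_pos: [0.4355, 0.0671, 0.2507]
tool_rot: [-0.001, 0.995, -0.104, 0.001]
ft_force: [0.8, 0.4, -0.3]
finger_gap: 0.0007
grasp_force: 0.0
```

Call:
{"api": "play_rows", "payload": {"deltas": [[[0.06,-0.19,0],0],[[0.12,-0.34,0],0],[[0.12,-0.34,0],0],[[0.12,-0.34,0],0]]}}

```text
time: 2.18
tcp_pos: [0.4594, -0.0007, 0.25]
tool_rot: [0.0, 0.994, -0.106, -0.0]
ft_force: [0.6, 0.3, -0.1]
finger_gap: 0.0004
grasp_force: 0.0
```

```bash
cat >> h.py <<'E'
np.set_printoptions(precision=4,suppress=True)
def look(n,f):
    c=arm.get_calibration(n); save(n,f)
    for l,z in [('well_mouth',.052),('shutter_tab',.0705),('power_key_top',.057),('pan_centre',.03),('scale',0),('tare_key_top',.027)]:
        for d in arm.place_of(n,l)[:2]: print(l,d,at_z(c,d['uv'],z))
    o=arm.get_obs();print(o['time'],o['tcp_pos'],o['tool_rot'],o['finger_gap'])
E
python3 -c "
from h import *
look('wrist','w1')"
```

```text
well_mouth {'uv': [328.6, 144.6], 'confidence': 0.84} [ 0.4939 -0.0237  0.052 ]
shutter_tab {'uv': [320.3, 144.7], 'confidence': 0.94} [ 0.4976 -0.0143  0.0705]
power_key_top {'uv': [329.3, 137.9], 'confidence': 0.72} [ 0.5016 -0.0259  0.057 ]
power_key_top {'uv': [403.7, 141.3], 'confidence': 0.47} [ 0.4797 -0.1087  0.057 ]
scale {'uv': [329.9, 139.8], 'confidence': 0.86} [ 0.4944 -0.0275  0.    ]
2.5333 [0.4592 0.002  0.2502] [-0.0001  0.9946 -0.1034  0.0002] 0.0006975593417203533
```

View pics/w1.png

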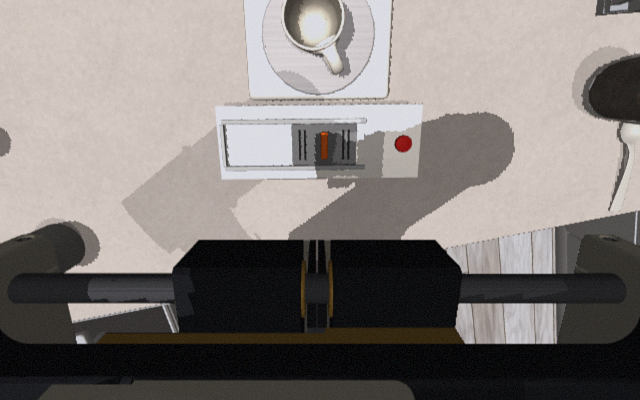

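The shutter with its orange tab is at (324,145), nearly shut. Red key is at (403,143), and the console deck corners are at (216,106), (423,103), (417,179) and (221,179). I'll fit the scale pose from these.

```bash
cat > fit.py <<'E'
from h import *
from scipy.optimize import least_squares
c=arm.get_calibration('wrist')
obs=[((216,106),.044,.130,.052),((423,103),.044,-.105,.052),((417,179),-.04,-.105,.052),((221,179),-.04,.13,.052),((403.5,143.5),0,-.085,.057)]
W=np.array([at_z(c,o[0],o[3])[:2] for o in obs]); L=np.array([o[1:3] for o in obs])
def tf(p,L): 
    a,b=np.cos(p[2]),np.sin(p[2]); return p[:2]+L@np.array([[a,b],[-b,a]])
s=least_squares(lambda p:(tf(p,L)-W).ravel(),[.49,-.02,-.2]); print(s.x,(s.fun.reshape(-1,2)*1000).round(1))
for uv in [(324,145),(324,131)]:
    w=at_z(c,uv,.0705)[:2]-s.x[:2]; a=s.x[2]; print('tab local',w[0]*np.cos(a)+w[1]*np.sin(a),-w[0]*np.sin(a)+w[1]*np.cos(a))
print('targets',{k:tf(s.x,np.array(v)) for k,v in dict(right=(0,-.025),well=(0,0),left=(0,.1)).items()})
E
python3 fit.py
```

```text
[ 0.4938 -0.0222 -0.2007] [[ 0.4  1. ]
 [-1.4  0.3]
 [ 1.8 -0.4]
 [ 0.  -0.6]
 [-0.9 -0.2]]
tab local 0.0011053945501354428 0.007243763587342631
tab local 0.016308011811205135 0.007232525094327504
targets {'right': array([ 0.4888, -0.0467]), 'well': array([ 0.4938, -0.0222]), 'left': array([0.5137, 0.0758])}
```

Call:
{"api": "play_rows", "payload": {"deltas": [[[0.07,-0.15,-0.1],0],[[0.13,-0.295,-0.3],0],[[0.13,-0.295,-0.5],0],[[0.13,-0.295,-0.7],0],[[0.13,-0.295,-0.8],0]]}}

```text
time: 2.95
tcp_pos: [0.4831, -0.0582, 0.0863]
tool_rot: [0.0, 0.995, -0.105, -0.002]
ft_force: [0.1, -0.3, -0.1]
finger_gap: 0.0004
grasp_force: 0.0
```

Call:
{"api": "play_rows", "payload": {"deltas": [[[0,0,-0.05],0],[[0,0,-0.1],0],[[0,0,-0.145],0],[[0,0,-0.145],0],[[0,0,-0.145],0]]}}

```text
time: 3.37
tcp_pos: [0.4858, -0.0575, 0.0617]
tool_rot: [-0.0, 0.995, -0.104, 0.0]
ft_force: [1.2, 0.3, 0.9]
finger_gap: 0.0005
grasp_force: 0.0
```

```bash
python3 -c "
from h import *
look('wrist','w2')
print(arm.get_obs()['ft_force'])"
```

```text
well_mouth {'uv': [261.7, 232.1], 'confidence': 0.92} [ 0.4941 -0.0243  0.052 ]
shutter_tab {'uv': [241.1, 240.3], 'confidence': 0.72} [ 0.4978 -0.016   0.0705]
power_key_top {'uv': [396.2, 234.0], 'confidence': 0.8} [ 0.4771 -0.1073  0.057 ]
power_key_top {'uv': [244.7, 241.8], 'confidence': 0.36} [ 0.4917 -0.0135  0.057 ]
scale {'uv': [273.6, 206.1], 'confidence': 0.8} [ 0.496  -0.0259  0.    ]
tare_key_top {'uv': [260.1, 232.2], 'confidence': 0.59} [ 0.4859 -0.0168  0.027 ]
3.7167 [ 0.4856 -0.0579  0.0616] [-0.0002  0.9945 -0.1043  0.0005] 0.00023401670477565136
[-0.0745 -0.1447  0.1309]
```

View pics/w2.png

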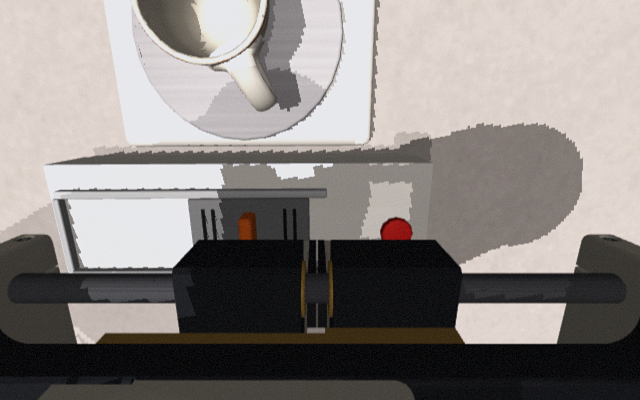

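Fingers are right of the tab (tab at (246,228)), red key clear at (396,232). Pushing left.

Call:
{"api": "play_rows", "payload": {"deltas": [[[0.01,0.05,0],0],[[0.02,0.1,0],0],[[0.03,0.147,0],0],[[0.04,0.196,0],0],[[0.05,0.245,0],0]]}}

```text
time: 4.13
tcp_pos: [0.4955, -0.0077, 0.0611]
tool_rot: [0.0, 0.995, -0.104, -0.0]
ft_force: [0.7, 0.2, 0.2]
finger_gap: 0.0005
grasp_force: 0.0
```

Call:
{"api": "play_rows", "payload": {"deltas": [[[0.01,0.05,0],0],[[0.02,0.098,0],0],[[0.025,0.123,0],0],[[0.03,0.147,0],0],[[0.03,0.147,0],0]]}}

```text
time: 4.55
tcp_pos: [0.5015, 0.0213, 0.061]
tool_rot: [-0.0, 0.995, -0.104, 0.0]
ft_force: [-0.5, 0.1, 0.8]
finger_gap: 0.0005
grasp_force: 0.0
```

```bash
python3 -c "
from h import *
look('wrist','w3')
print(arm.get_obs()['ft_force'])"
```

```text
well_mouth {'uv': [385.5, 231.4], 'confidence': 0.7} [ 0.4941 -0.0229  0.052 ]
shutter_tab {'uv': [381.6, 237.3], 'confidence': 0.67} [ 0.4987 -0.0175  0.0705]
power_key_top {'uv': [524.9, 233.3], 'confidence': 0.61} [ 0.477  -0.1067  0.057 ]
pan_centre {'uv': [368.9, 43.3], 'confidence': 0.6} [ 0.6074 -0.0345  0.03  ]
pan_centre {'uv': [375.2, 204.8], 'confidence': 0.54} [ 0.5059 -0.0221  0.03  ]
scale {'uv': [374.5, 208.8], 'confidence': 0.68} [ 0.4932 -0.0248  0.    ]
4.9 [0.5011 0.02   0.0611] [-0.      0.9945 -0.1047 -0.    ] 0.0007399480222356682
[ 1.2317 -0.6101 -0.5335]
```

View pics/w3.png

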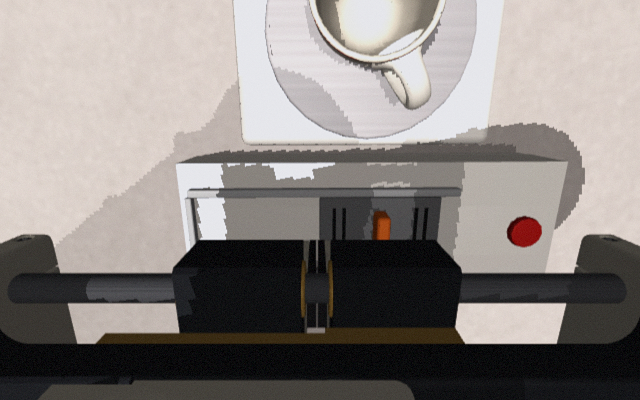

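Unexpected: the tab is still at (382,225), not moved, and no force was felt. I'm checking where the fingers really are.

```bash
python3 - <<'E'
from h import *
def proj(n,P):
    c=arm.get_calibration(n);q=c['orientation'];r=R.from_quat([q[1],q[2],q[3],q[0]])
    d=r.inv().apply(np.array(P)-c['position']); v=np.array(c['camera_matrix'])@[d[0],-d[1],-d[2]]; return v[:2]/v[2]
o=arm.get_obs(); t=o['tcp_pos']
for n in ['wrist','scene','top']: print(n,proj(n,t),proj(n,t+[0,0,.066]),arm.get_calibration(n)['position'])
c=arm.get_calibration('wrist')
s=arm.grab_frame('scene')[:,:,::-1]; tp=arm.grab_frame('top')[:,:,::-1]
a=cv2.resize(s[150:270,260:420],None,fx=5,fy=5,interpolation=cv2.INTER_CUBIC)
cv2.imwrite('pics/s3.png',a)
b=cv2.resize(tp[150:240,300:390],None,fx=6,fy=6,interpolation=cv2.INTER_CUBIC);cv2.imwrite('pics/t3.png',b)
E
```

```text
wrist [315.2175 239.6703] [314.7821 299.8891] [0.5743 0.0038 0.2455]
scene [333.3848 218.335 ] [333.7238 198.8709] [-0.2133 -0.6651  0.6093]
top [337.5308 207.694 ] [337.9853 204.6467] [0.2297 0.0608 1.6701]
```

View pics/s3.png

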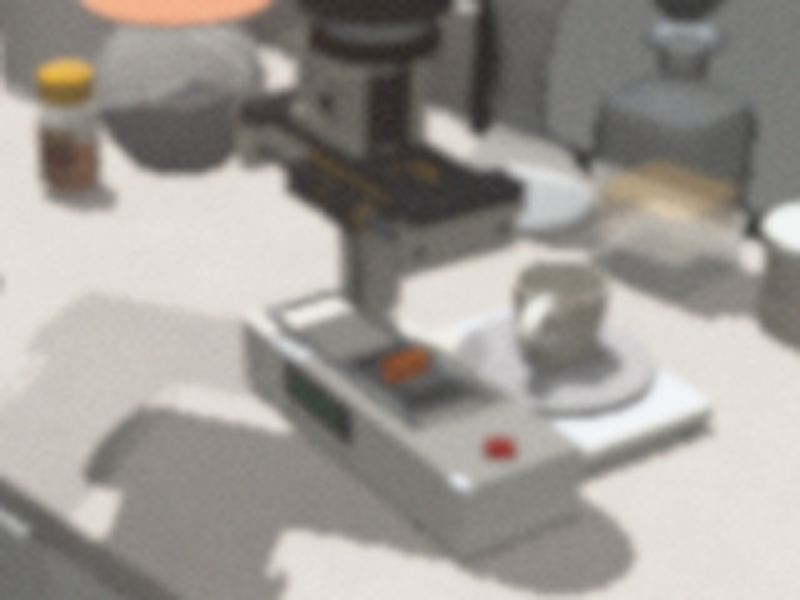

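```bash
python3 - <<'E'
from h import *
def proj(n,P):
    c=arm.get_calibration(n);q=c['orientation'];r=R.from_quat([q[1],q[2],q[3],q[0]])
    d=r.inv().apply(np.array(P)-c['position']); v=np.array(c['camera_matrix'])@[d[0],-d[1],-d[2]]; return v[:2]/v[2]
a=-.2007
for n,l in dict(red=(0,-.085,.057),tab=(0,.007,.0705),cbr=(.044,-.105,.052),cfr=(-.04,-.105,.052),cbl=(.044,.13,.052)).items():
    P=[.4938+l[0]*np.cos(a)-l[1]*np.sin(a),-.0222+l[0]*np.sin(a)+l[1]*np.cos(a),l[2]]
    u=proj('scene',P);v=proj('top',P); print(n,u,(u-[260,150])*5,v,(v-[300,150])*6, proj('wrist',P))
for n in ['scene','top']:
    for d in arm.place_of(n,'power_key_top')[:2]: print(n,d)
E
```

```text
red [359.4752 238.2328] [497.3758 441.1641] [371.0229 214.2997] [426.1376 385.7982] [521.0236 233.503 ]
tab [340.5797 220.399 ] [402.8984 351.9952] [347.0954 208.8585] [282.5727 353.1513] [376.9289 243.3156]
cbr [376.1732 238.4719] [580.8658 442.3595] [378.2448 204.2605] [469.4687 325.5628] [561.3088 161.3907]
cfr [352.2097 247.3506] [461.0484 486.7531] [374.1848 225.9115] [445.1086 455.4689] [536.6249 286.4769]
cbl [329.8181 206.3502] [349.0904 281.751 ] [317.3053 192.0569] [103.832  252.3414] [169.5275 165.1284]
scene {'uv': [365.0, 222.2], 'confidence': 0.57}
scene {'uv': [360.4, 238.1], 'confidence': 0.48}
top {'uv': [372.0, 215.1], 'confidence': 0.49}
```

View pics/t3.png

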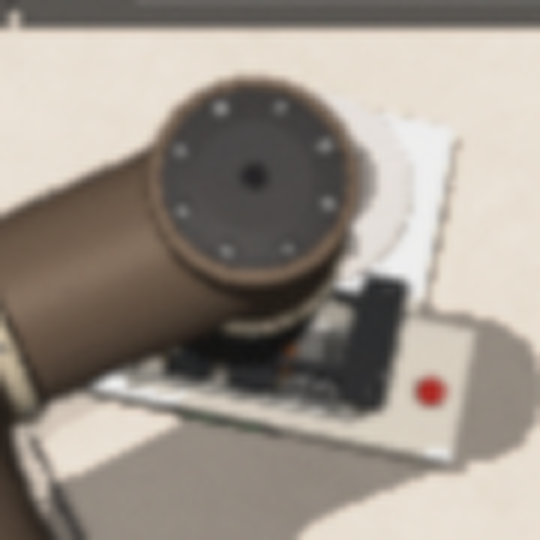

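The scale fit agrees with the scene and top views. In the scene picture, though, the fingertip ends near crop (380,318) while the TCP projects to (367,341), so the closed tips appear about 15 mm higher than reported and passed over the tab. I'll probe the tip height on the bare deck in the track at the left.

Call:
{"api": "play_rows", "payload": {"deltas": [[[0.02,0.1,0],0],[[0.04,0.2,0],0],[[0.04,0.2,0],0],[[0.04,0.2,-0.02],0],[[0.04,0.2,-0.04],0]]}}

```text
time: 5.52
tcp_pos: [0.509, 0.0603, 0.0527]
tool_rot: [-0.0, 0.995, -0.104, -0.0]
ft_force: [-1.4, -0.1, -0.1]
finger_gap: 0.0001
grasp_force: 0.0
```

Call:
{"api": "play_rows", "payload": {"deltas": [[[0,0,-0.005],0],[[0,0,-0.01],0],[[0,0,-0.015],0],[[0,0,-0.02],0],[[0,0,-0.02],0]]}}

```text
time: 5.93
tcp_pos: [0.5091, 0.0601, 0.0489]
tool_rot: [0.0, 0.995, -0.105, -0.0]
ft_force: [-0.1, 0.3, 0.8]
finger_gap: 0.0003
grasp_force: 0.0
```

Call:
{"api": "play_rows", "payload": {"deltas": [[[0,0,-0.005],0],[[0,0,-0.01],0],[[0,0,-0.015],0],[[0,0,-0.02],0],[[0,0,-0.02],0]]}}

```text
time: 6.35
tcp_pos: [0.5091, 0.0604, 0.0449]
tool_rot: [0.0, 0.995, -0.104, -0.0]
ft_force: [0.9, 0.9, -0.3]
finger_gap: 0.0005
grasp_force: 0.0
```

Call:
{"api": "play_rows", "payload": {"deltas": [[[0,0,-0.005],0],[[0,0,-0.01],0],[[0,0,-0.015],0],[[0,0,-0.02],0],[[0,0,-0.02],0]]}}

```text
time: 6.77
tcp_pos: [0.5091, 0.0604, 0.0408]
tool_rot: [0.0, 0.995, -0.104, -0.0]
ft_force: [0.4, -0.3, 0.1]
finger_gap: 0.0002
grasp_force: 0.0
```

```bash
python3 - <<'E'
from h import *
s=arm.grab_frame('scene')[:,:,::-1]; w=arm.grab_frame('wrist')[:,:,::-1]
a=cv2.resize(s[180:260,300:390],(800,600*9//9),interpolation=cv2.INTER_CUBIC)[:, :]
a=cv2.resize(s[180:250,300:393],(400,300),interpolation=cv2.INTER_CUBIC)
b=cv2.resize(w,(400,250))
top=np.hstack([a,np.vstack([b,np.zeros((50,400,3),np.uint8)])]);
cv2.imwrite('pics/c4.png',top); print(arm.get_obs()['tcp_pos'])
def proj(n,P):
    c=arm.get_calibration(n);q=c['orientation'];r=R.from_quat([q[1],q[2],q[3],q[0]])
    d=r.inv().apply(np.array(P)-c['position']); v=np.array(c['camera_matrix'])@[d[0],-d[1],-d[2]]; return v[:2]/v[2]
for dz in (0,.012,.066): print((proj('scene',arm.get_obs()['tcp_pos']+[0,0,dz])-[300,180])*4.3)
E
```

```text
[0.5092 0.0604 0.041 ]
[111.4311 165.9172]
[111.5325 151.546 ]
[112.0008  85.1903]
```

View pics/c4.png

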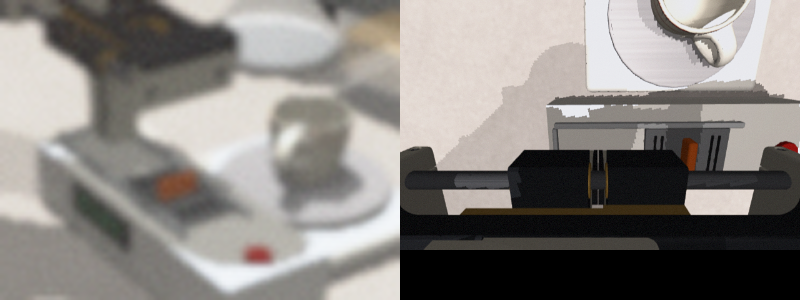

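The finger still ends at about crop (115,140), above the deck, with no contact. Continuing the probe.

Call:
{"api": "play_rows", "payload": {"deltas": [[[0,0,-0.005],0],[[0,0,-0.01],0],[[0,0,-0.015],0],[[0,0,-0.02],0],[[0,0,-0.02],0]]}}

```text
time: 7.28
tcp_pos: [0.5091, 0.0603, 0.0368]
tool_rot: [0.0, 0.995, -0.104, -0.0]
ft_force: [-1.0, 0.1, 0.0]
finger_gap: 0.0004
grasp_force: 0.0
```

Call:
{"api": "play_rows", "payload": {"deltas": [[[0,0,-0.005],0],[[0,0,-0.01],0],[[0,0,-0.015],0],[[0,0,-0.015],0],[[0,0,-0.015],0]]}}

```text
time: 7.7
tcp_pos: [0.5092, 0.0604, 0.034]
tool_rot: [0.0, 0.995, -0.104, -0.0]
ft_force: [-0.6, 0.2, 0.3]
finger_gap: 0.0003
grasp_force: 0.0
```

Call:
{"api": "play_rows", "payload": {"deltas": [[[0,0,-0.005],0],[[0,0,-0.01],0],[[0,0,-0.01],0]]}}

```text
time: 7.95
tcp_pos: [0.5091, 0.0603, 0.0319]
tool_rot: [0.0, 0.995, -0.104, -0.0]
ft_force: [-0.0, -0.1, -0.8]
finger_gap: 0.0004
grasp_force: 0.0
```

Call:
{"api": "play_rows", "payload": {"deltas": [[[0,0,-0.005],0],[[0,0,-0.01],0],[[0,0,-0.01],0]]}}

```text
time: 8.2
tcp_pos: [0.5091, 0.0604, 0.0299]
tool_rot: [0.0, 0.995, -0.104, -0.0]
ft_force: [0.2, -1.5, 0.1]
finger_gap: 0.0002
grasp_force: 0.0
```

Call:
{"api": "play_rows", "payload": {"deltas": [[[0,0,-0.005],0],[[0,0,-0.01],0],[[0,0,-0.01],0]]}}

```text
time: 8.45
tcp_pos: [0.5091, 0.0604, 0.0279]
tool_rot: [0.0, 0.995, -0.104, -0.0]
ft_force: [-0.0, 0.2, 0.4]
finger_gap: 0.0006
grasp_force: 0.0
```

```bash
cat >> h.py <<'E'
def proj(n,P):
    c=arm.get_calibration(n);q=c['orientation'];r=R.from_quat([q[1],q[2],q[3],q[0]])
    d=r.inv().apply(np.array(P)-c['position']); v=np.array(c['camera_matrix'])@[d[0],-d[1],-d[2]]; return v[:2]/v[2]
E
python3 - <<'E'
from h import *
def crop(im,P,axy,w=50,h=75):
    u=proj('scene',P); x0,y0=int(u[0])-w//1,int(u[1])-h*2//3
    x0=max(x0,0);y0=max(y0,0)
    c=cv2.resize(im[y0:y0+100,x0:x0+100],(400,400),interpolation=cv2.INTER_LANCZOS4)
    pts=[P,P+[0,0,.019],P+[0,0,.066]]
    for p in pts:
        v=(proj('scene',p)-[x0,y0])*4+2; cv2.circle(c,(int(v[0]),int(v[1])),3,(0,0,255),1)
    return c
P0=np.array([.2218,.6375,.2005]); P1=arm.get_obs()['tcp_pos']
s0=cv2.imread('pics/scene0.png'); s1=arm.grab_frame('scene')[:,:,::-1].copy()
print(proj('scene',P0),proj('scene',P1))
cv2.imwrite('pics/c5.png',np.hstack([crop(s0,P0,0),crop(s1,P1,0)]))
E
```

```text
[151.3434 148.5478] [325.8737 222.2224]
```

View pics/c5.png

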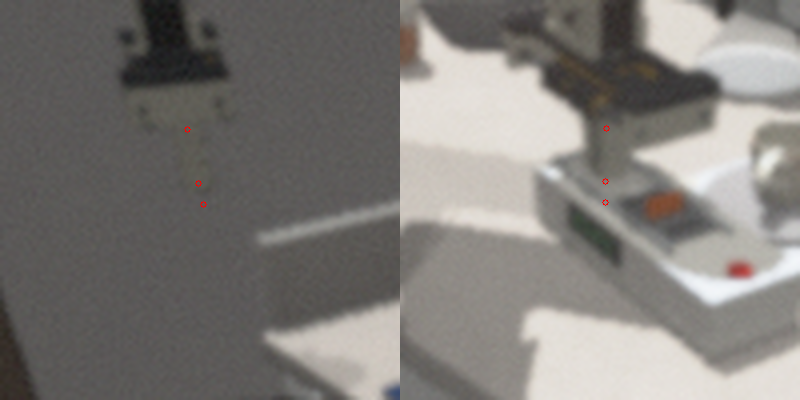

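Right-hand crop: the finger meets the deck around row 175, while the reported TCP projects to row 202. So the real tips are roughly 20–25 mm short of the reported TCP. Continuing the probe to contact.

Call:
{"api": "play_rows", "payload": {"deltas": [[[0,0,-0.005],0],[[0,0,-0.01],0],[[0,0,-0.01],0]]}}

```text
time: 8.75
tcp_pos: [0.5093, 0.0605, 0.0262]
tool_rot: [-0.0, 0.995, -0.104, 0.0]
ft_force: [-1.0, 0.9, 2.9]
finger_gap: 0.0003
grasp_force: 1.3
```

Call:
{"api": "play_rows", "payload": {"deltas": [[[0,0,-0.005],0],[[0,0,-0.01],0],[[0,0,-0.01],0]]}}

```text
time: 9.0
tcp_pos: [0.5095, 0.0604, 0.0261]
tool_rot: [0.0, 0.995, -0.104, 0.0]
ft_force: [-9.2, 0.1, 24.8]
finger_gap: 0.0002
grasp_force: 12.5
```

Call:
{"api": "play_rows", "payload": {"deltas": [[[0,0,-0.005],0],[[0,0,-0.01],0],[[0,0,-0.01],0]]}}

```text
time: 9.25
tcp_pos: [0.5095, 0.0605, 0.0259]
tool_rot: [0.0, 0.995, -0.104, 0.001]
ft_force: [-18.1, 1.3, 46.9]
finger_gap: 0.0006
grasp_force: 23.5
```

Call:
{"api": "play_rows", "payload": {"deltas": [[[0,0,0.03],0],[[0,0,0.06],0],[[0,0,0.06],0]]}}

```text
time: 9.5
tcp_pos: [0.51, 0.0607, 0.0352]
tool_rot: [-0.0, 0.995, -0.104, 0.001]
ft_force: [0.8, -0.1, 0.4]
finger_gap: 0.0004
grasp_force: 0.0
```

Call:
{"api": "play_rows", "payload": {"deltas": [[[0,0,0],0],[[0,0,0],0],[[0,0,0],0]], "gripper": 14}}

```text
time: 9.75
tcp_pos: [0.5089, 0.0602, 0.0334]
tool_rot: [0.0, 0.995, -0.104, -0.0]
ft_force: [0.8, 0.1, 0.0]
finger_gap: 0.0124
grasp_force: 0.0
```

Call:
{"api": "play_rows", "payload": {"deltas": [[[0,0,-0.005],0],[[0,0,-0.01],0],[[0,0,-0.015],0],[[0,0,-0.02],0],[[0,0,-0.02],0]]}}

```text
time: 10.17
tcp_pos: [0.509, 0.0603, 0.0297]
tool_rot: [0.0, 0.995, -0.104, -0.0]
ft_force: [-0.1, 0.0, -0.4]
finger_gap: 0.0142
grasp_force: 0.0
```

Contact with the deck (52 mm) came at a reported TCP z of 26 mm. The gripper body also looks ~30 mm higher than reported in the scene view. So the true tip is about tcp_z + 26 mm, and I'll work with that. Close, lift, go back right of the tab, lower to reported 0.036.

Call:
{"api": "play_rows", "payload": {"deltas": [[[0,0,0.1],0],[[0,0,0.18],0],[[-0.03,-0.15,0.18],0],[[-0.06,-0.32,0.18],0],[[-0.09,-0.48,0.18],0]], "gripper": 0}}

```text
time: 10.58
tcp_pos: [0.4911, -0.0362, 0.0664]
tool_rot: [-0.0, 0.995, -0.104, 0.0]
ft_force: [0.7, -0.4, -0.0]
finger_gap: 0.0004
grasp_force: 0.0
```

Call:
{"api": "play_rows", "payload": {"deltas": [[[-0.025,-0.12,0],0],[[-0.025,-0.12,0],0],[[-0.025,-0.12,-0.08],0],[[-0.025,-0.12,-0.15],0],[[-0.025,-0.12,-0.15],0]]}}

```text
time: 11.0
tcp_pos: [0.4846, -0.0599, 0.0341]
tool_rot: [0.0, 0.994, -0.105, -0.002]
ft_force: [-0.5, -0.4, 0.3]
finger_gap: 0.0002
grasp_force: 0.0
```

Call:
{"api": "play_rows", "payload": {"deltas": [[[0.01,0.05,0],0],[[0.02,0.1,0],0],[[0.03,0.147,0],0],[[0.03,0.147,0],0]]}}

```text
time: 11.33
tcp_pos: [0.4935, -0.0281, 0.0368]
tool_rot: [-0.0, 0.995, -0.103, 0.001]
ft_force: [0.2, -0.3, 0.3]
finger_gap: 0.0006
grasp_force: 0.0
```

Call:
{"api": "play_rows", "payload": {"deltas": [[[0.01,0.05,0],0],[[0.02,0.098,0],0],[[0.02,0.098,0],0]]}}

```text
time: 11.58
tcp_pos: [0.4971, -0.0089, 0.0364]
tool_rot: [-0.0, 0.995, -0.104, 0.001]
ft_force: [-0.1, 0.2, -0.1]
finger_gap: 0.0006
grasp_force: 0.0
```

```bash
python3 - <<'E'
from h import *
c=arm.get_calibration('wrist'); im=save('wrist','w6')
h=cv2.cvtColor(im,cv2.COLOR_RGB2HSV); m=((h[...,0]>4)&(h[...,0]<18)&(h[...,1]>190)&(h[...,2]>90)); m[240:]=0
v,u=np.nonzero(m); print(len(u),u.mean() if len(u) else 0,v.min() if len(u) else 0)
if len(u):
    w=at_z(c,(np.median(u),np.percentile(v,5)),.0705)[:2]-[.4938,-.0222];a=-.2007
    print('tab back end local',w[0]*np.cos(a)+w[1]*np.sin(a),-w[0]*np.sin(a)+w[1]*np.cos(a))
print(arm.get_obs()['ft_force'],arm.get_obs()['tcp_pos'])
E
```

```text
22 275.5 237
tab back end local 0.01595504546814118 0.03315532264788295
[ 0.1517  0.1004 -0.2357] [ 0.4967 -0.0095  0.0363]
```

Call:
{"api": "play_rows", "payload": {"deltas": [[[0.01,0.05,0],0],[[0.02,0.098,0],0],[[0.03,0.147,0],0],[[0.03,0.147,0],0]]}}

```text
time: 11.97
tcp_pos: [0.503, 0.0204, 0.0361]
tool_rot: [-0.0, 0.995, -0.104, 0.0]
ft_force: [0.1, -0.3, 0.4]
finger_gap: 0.0002
grasp_force: 0.0
```

```bash
python3 - <<'E'
from h import *
im=save('wrist','w7')
s=arm.grab_frame('scene')[:,:,::-1]
a=cv2.resize(s[185:255,295:395],(600,420),interpolation=cv2.INTER_CUBIC)
b=im[130:260,100:580,::-1]; b=cv2.resize(b,(600,162))
cv2.imwrite('pics/c7.png',np.vstack([a,b])); print(arm.get_obs()['ft_force'],arm.get_obs()['tcp_pos'])
E
```

```text
[ 0.0941 -0.2421 -0.5406] [0.5025 0.0195 0.036 ]
```

View pics/c7.png

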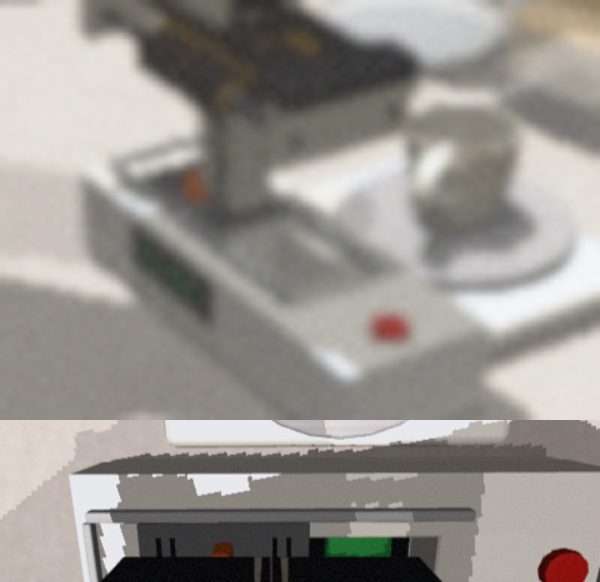

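The shutter is moving: tab left of the finger, green key partly visible at (358,547). Pushing to the stop.

Call:
{"api": "play_rows", "payload": {"deltas": [[[0.007,0.035,0],0],[[0.012,0.06,0],0],[[0.014,0.069,0],0],[[0.014,0.069,0],0]]}}

```text
time: 12.4
tcp_pos: [0.5052, 0.0331, 0.0361]
tool_rot: [-0.0, 0.995, -0.104, 0.0]
ft_force: [0.5, 0.6, -0.4]
finger_gap: 0.0003
grasp_force: 0.0
```

Call:
{"api": "play_rows", "payload": {"deltas": [[[0.002,0.01,0],0],[[0.004,0.02,0],0],[[0.004,0.02,0],0]]}}

```text
time: 12.65
tcp_pos: [0.5056, 0.0354, 0.0361]
tool_rot: [0.001, 0.995, -0.104, -0.0]
ft_force: [1.5, -8.0, 0.2]
finger_gap: 0.0006
grasp_force: 3.8
```

Hit the open stop (-8 N). Moving back over the well and descending gently.

Call:
{"api": "play_rows", "payload": {"deltas": [[[-0.02,-0.1,0],0],[[-0.04,-0.2,0],0],[[-0.06,-0.295,0],0],[[-0.06,-0.295,0],0],[[-0.06,-0.295,0],0]]}}

```text
time: 13.07
tcp_pos: [0.4939, -0.023, 0.0362]
tool_rot: [-0.0, 0.994, -0.105, 0.0]
ft_force: [0.7, 0.8, 0.3]
finger_gap: 0.0002
grasp_force: 0.0
```

Call:
{"api": "play_rows", "payload": {"deltas": [[[0,0,-0.02],0],[[0,0,-0.04],0],[[0,0,-0.055],0],[[0,0,-0.07],0],[[0,0,-0.07],0]]}}

```text
time: 13.48
tcp_pos: [0.4934, -0.0221, 0.0212]
tool_rot: [0.0, 0.995, -0.104, -0.001]
ft_force: [0.8, -0.8, -0.3]
finger_gap: 0.0005
grasp_force: 0.0
```

Below deck level with no contact: in the well. Continuing.

Call:
{"api": "play_rows", "payload": {"deltas": [[[0,0,-0.02],0],[[0,0,-0.04],0],[[0,0,-0.06],0],[[0,0,-0.08],0],[[0,0,-0.08],0]]}}

```text
time: 13.9
tcp_pos: [0.4932, -0.0226, 0.0051]
tool_rot: [0.0, 0.995, -0.104, -0.001]
ft_force: [-0.1, -0.7, 0.2]
finger_gap: 0.0003
grasp_force: 0.0
```

Call:
{"api": "play_rows", "payload": {"deltas": [[[0,0,-0.01],0],[[0,0,-0.02],0],[[0,0,-0.03],0],[[0,0,-0.03],0]]}}

```text
time: 14.23
tcp_pos: [0.4939, -0.0224, -0.0001]
tool_rot: [-0.0, 0.995, -0.104, 0.0]
ft_force: [0.1, 1.0, 1.5]
finger_gap: 0.0001
grasp_force: 0.8
```

Key contact as predicted. Pressing to the bottom.

Call:
{"api": "play_rows", "payload": {"deltas": [[[0,0,-0.01],0],[[0,0,-0.02],0],[[0,0,-0.025],0],[[0,0,-0.025],0]]}}

```text
time: 14.57
tcp_pos: [0.4941, -0.0224, -0.0041]
tool_rot: [0.0, 0.995, -0.104, 0.0]
ft_force: [-4.1, 0.8, 13.5]
finger_gap: 0.0002
grasp_force: 7.1
```

Call:
{"api": "play_rows", "payload": {"deltas": [[[0,0,-0.005],0],[[0,0,-0.01],0],[[0,0,-0.01],0],[[0,0,-0.01],0]]}}

```text
time: 14.9
tcp_pos: [0.4942, -0.0224, -0.0047]
tool_rot: [0.0, 0.995, -0.104, 0.001]
ft_force: [-10.2, 1.0, 32.6]
finger_gap: 0.0003
grasp_force: 16.3
```

Bottomed out (33 N). Lift, go over to the left of the tab, lower, push right.

Call:
{"api": "play_rows", "payload": {"deltas": [[[0,0,0.1],0],[[0,0,0.25],0],[[0,0,0.37],0],[[0.02,0.1,0.37],0],[[0.05,0.25,0.37],0]]}}

```text
time: 15.32
tcp_pos: [0.5044, 0.0272, 0.0687]
tool_rot: [-0.001, 0.994, -0.106, 0.001]
ft_force: [0.8, -0.2, -0.5]
finger_gap: 0.0005
grasp_force: 0.0
```

Call:
{"api": "play_rows", "payload": {"deltas": [[[0.03,0.14,0],0],[[0.057,0.285,0],0],[[0.057,0.285,0],0],[[0.057,0.285,-0.08],0],[[0.057,0.285,-0.15],0]]}}

```text
time: 15.73
tcp_pos: [0.5156, 0.0855, 0.0369]
tool_rot: [-0.001, 0.995, -0.104, 0.001]
ft_force: [0.5, -0.5, -0.9]
finger_gap: 0.0004
grasp_force: 0.0
```

Call:
{"api": "play_rows", "payload": {"deltas": [[[0,0,0],0],[[-0.01,-0.05,0],0],[[-0.02,-0.1,0],0],[[-0.03,-0.15,0],0],[[-0.04,-0.2,0],0]]}}

```text
time: 16.15
tcp_pos: [0.5073, 0.0436, 0.0377]
tool_rot: [-0.0, 0.995, -0.105, 0.0]
ft_force: [0.1, 1.8, -0.6]
finger_gap: 0.0002
grasp_force: 0.8
```

Call:
{"api": "play_rows", "payload": {"deltas": [[[-0.01,-0.05,0],0],[[-0.02,-0.1,0],0],[[-0.03,-0.15,0],0],[[-0.038,-0.19,0],0],[[-0.038,-0.19,0],0]]}}

```text
time: 16.57
tcp_pos: [0.4991, 0.005, 0.0372]
tool_rot: [0.0, 0.994, -0.105, -0.0]
ft_force: [-0.5, 0.2, 0.1]
finger_gap: 0.0003
grasp_force: 0.0
```

Call:
{"api": "play_rows", "payload": {"deltas": [[[-0.003,-0.015,0],0],[[-0.006,-0.03,0],0],[[-0.006,-0.03,0],0]]}}

```text
time: 16.82
tcp_pos: [0.4984, 0.0003, 0.037]
tool_rot: [0.0, 0.995, -0.104, -0.0]
ft_force: [-0.2, -0.5, 0.2]
finger_gap: 0.0009
grasp_force: 0.0
```

Call:
{"api": "play_rows", "payload": {"deltas": [[[-0.001,-0.007,0],0],[[-0.003,-0.015,0],0],[[-0.003,-0.015,0],0]]}}

```text
time: 17.07
tcp_pos: [0.4979, -0.0024, 0.037]
tool_rot: [0.0, 0.995, -0.104, -0.0]
ft_force: [-0.2, 0.4, -0.6]
finger_gap: 0.0008
grasp_force: 0.2
```

Call:
{"api": "play_rows", "payload": {"deltas": [[[-0.001,-0.007,0],0],[[-0.003,-0.015,0],0],[[-0.003,-0.015,0],0]]}}

```text
time: 17.32
tcp_pos: [0.4976, -0.0042, 0.0371]
tool_rot: [-0.001, 0.995, -0.105, 0.0]
ft_force: [-0.8, 8.3, 0.1]
finger_gap: 0.0005
grasp_force: 3.9
```

Call:
{"api": "play_rows", "payload": {"deltas": [[[-0.001,-0.005,0],0],[[-0.002,-0.01,0],0],[[-0.002,-0.01,0],0]]}}

```text
time: 17.57
tcp_pos: [0.4978, -0.0045, 0.0371]
tool_rot: [-0.002, 0.995, -0.105, 0.001]
ft_force: [-2.6, 17.0, -0.2]
finger_gap: 0.0001
grasp_force: 8.7
```

Firmly at the shut stop. Back off, lift, and check.

Call:
{"api": "play_rows", "payload": {"deltas": [[[0.007,0.035,0],0],[[0.012,0.06,0],0],[[0.012,0.06,0.15],0],[[0.012,0.06,0.35],0],[[0.012,0.06,0.55],0]]}}

```text
time: 17.98
tcp_pos: [0.4981, 0.004, 0.1476]
tool_rot: [0.001, 0.995, -0.104, -0.001]
ft_force: [1.8, 0.4, 0.6]
finger_gap: 0.0004
grasp_force: 0.0
```

Call:
{"api": "play_rows", "payload": {"deltas": [[[0,0,0.2],0],[[-0.1,0,0.3],0],[[-0.2,0,0.3],0],[[-0.2,0,0.3],0],[[-0.2,0,0.3],0]]}}

```text
time: 18.4
tcp_pos: [0.4587, 0.0044, 0.2076]
tool_rot: [-0.0, 0.995, -0.104, 0.001]
ft_force: [0.4, 0.0, -0.2]
finger_gap: 0.0003
grasp_force: 0.0
```

```bash
python3 -c "
from h import *
look('wrist','w9')"
```

```text
well_mouth {'uv': [336.7, 146.5], 'confidence': 0.95} [ 0.4941 -0.0254  0.052 ]
well_mouth {'uv': [40.3, 256.6], 'confidence': 0.29} [0.4422 0.33   0.052 ]
shutter_tab {'uv': [333.9, 143.1], 'confidence': 0.87} [ 0.4999 -0.0226  0.0705]
power_key_top {'uv': [417.7, 147.8], 'confidence': 0.6} [ 0.4761 -0.1062  0.057 ]
pan_centre {'uv': [322.2, 29.6], 'confidence': 0.55} [ 0.6092 -0.0343  0.03  ]
scale {'uv': [332.2, 139.4], 'confidence': 0.96} [ 0.4977 -0.0238  0.    ]
18.75 [0.4594 0.0045 0.2065] [ 0.0004  0.9945 -0.1045 -0.0006] 0.0006864688307249793
```

View pics/w9.png

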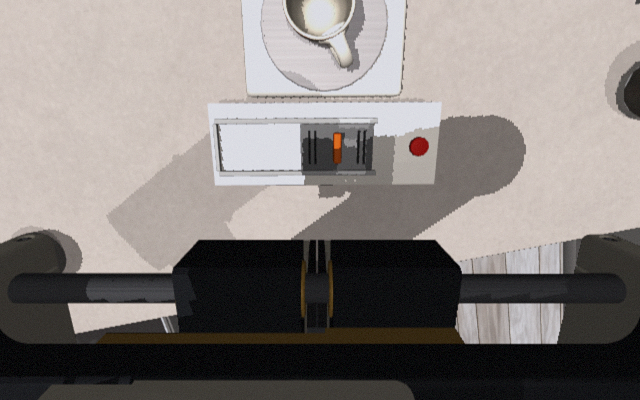

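The shutter is fully shut (tab at (337,148), plate out to the rail ends at (373,170)). The cup is still on the pan, the red key at (418,146) is up, and the arm is clear.

```bash
python3 -c "
from plant import arm
print(arm.finish_job())"
```

```text
the job is handed in; nothing more can be done
None
```

The job is handed in: the shutter was pushed open to its stop, the tare key pressed to the bottom (33 N), and the shutter pushed shut against its stop; the power key was not pressed, and the last picture shows the cup still on the pan.

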